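Press the blue label holder home behind the rack's lip

TASK

Pick the blue label holder out of the parts bin and slide its tongue under and behind the blue lip of the sample rack's label shelf. Push it fully home against the sprung strip, and finish while still holding it pressed there: do not let go, the spring would push it back out. Leave the other parts in the bin where they are.

Things in the scene. Friction and masses are not known exactly. Their poses are not given: they have to be found in the camera images.
- blue_fin (a point): Centre of the blue label holder's fin (the upright label panel to grip): 12 mm thick (x), 40 mm wide (y), 48 mm tall, white paper front and back. The point is 30 mm above the underside of the holder's foot. +x points along the foot to the tongue's tip (its front end), 79 mm ahead of the point; the foot's rear end is 7 mm behind it; z up. Lies flat in the bin.
- mouth (a point): Middle of the label slot's mouth on the rack: on the slot's floor, 30 mm above the bench, below the front face of the blue lip. +x points into the slot (the way to push), y along the lip, z up. Fully home, the tongue's tip is 30 mm beyond the point, so the fin's centre is 49 mm before it (-x) and 30 mm above it. A bare level ledge at the slot floor's height runs 125 mm out towards -x.
- strip (a joint): Travel in metres of the orange sprung strip inside the slot: 0 free, 0.010 at its hard stop (holder fully home). The tongue meets it when its tip is 20 mm beyond the mouth; pushing it takes 2 N at first and 8 N at the stop, along the mouth's +x.
- bin: Fixed grey open bin, 280 (x) x 300 (y) x 45 mm tall, walls and floor 4 mm; origin at the centre of its underside. Three label holders of one shape lie along its y about 93 mm apart in any colour order, fins towards the bin's -x side, each turned up to 0.35 rad; two small parts lie near its +x wall.
- yellow: Yellow label holder in the bin, same shape and size as the blue holder (86 x 50 mm foot, 54 mm tall); origin at the centre of the underside of its foot. Not wanted; leave it in the bin.
- green: Green label holder in the bin, same shape and size as the blue holder (86 x 50 mm foot, 54 mm tall); origin at the centre of the underside of its foot. Not wanted; leave it in the bin.
- stopper: Black rubber stopper in the bin, 24 mm across, 26 mm tall; origin under its centre.
- collar: Brass collar in the bin, 32 mm across, 14 mm tall; origin under its centre.
- blue: The blue plastic label holder, about 45 g: foot (its front part is the tongue) 86 mm long (x), 50 mm wide (y), 6 mm thick, with the fin near its rear end. Origin: centre of the foot's underside, 36 mm ahead of and 30 mm below the fin's centre; same axes.
- rack: Fixed grey sample rack; origin on the bench straight below the mouth, same axes. Ledge 150 mm wide. Slot 54 mm wide, 9 mm high; white guides 9 mm high flare to about 69 mm apart 23 mm before the mouth; the lip's flared edge reaches 12 mm before it, its free end about 15 mm above the slot floor. Lip top 21 mm above that floor; stoppered tubes 85 mm above it stand 80 mm and more beyond the mouth.
Not all that is in view belongs to the job. Of the things like the blue, leave any that is pink; of the rest the smaller one is meant.

How it is judged (in metres and radians):
On the way, in this order (a step that is already met when the one before it is completed fails the run):
1. the blue holder is lifted clear of the bin's rim (height (world z) of blue_fin above 0.077 m), for 0.1 s.
2. its tongue is in the slot, behind the lip (x of blue_fin in the frame of mouth above -0.07 m and y of blue_fin in the frame of mouth between -0.006 and 0.006 m and z of blue_fin in the frame of mouth between 0.026 and 0.036 m), for 0.1 s.
At the end, for the whole second after the job is handed in: The blue holder's tongue is in the slot behind the lip (within 6 mm sideways, flat on the slot's floor within about 5 mm, square within 0.1 rad), the sprung strip is pushed in by more than 7 of its 10 mm, the fingers press on or grip the holder with more than 1.5 N, and all is still (value of joint strip above 0.007 m and x of blue_fin in the frame of mouth above -0.056 m and y of blue_fin in the frame of mouth between -0.006 and 0.006 m and z of blue_fin in the frame of mouth between 0.026 and 0.036 m and angle between the x axis of blue_fin and the x axis of mouth, either way round below 0.1 rad and angle between blue_fin's own z axis and vertical below 0.12 rad and contact force between the fingers and blue above 1.5 N and linear speed of blue below 0.02 m/s); the arm keeps its last pose, push and grip.
It fails at once if another part in the bin is shifted by more than 50 mm (distance of any of yellow, green, stopper, collar from where it was at the start of the episode above 0.05 m).
It also fails if it takes over 48 s, if anything falls off the work surface, if the arm or the gripper's body presses on something with over 40 N, if the wrist force passes 120 N, or if a joint passes its speed limit or range.

ROBOT

A 7-joint arm with a two-finger parallel gripper is mounted at the origin on the work surface. World frame = base frame: x ahead of the robot, y to its left, z up, the work surface at z = 0. Lengths are in mm, angles in rad, forces in N, time in s.
With the tool pointing down it reaches from about 400 to 925 mm from the base axis. Payload 5.6 kg.
Tool frame: the origin (TCP) lies midway between the tips of the shut fingers; the grasp point (between the pads) lies 19 mm behind it; z points along the fingers, y is the line along which they close (so a half turn about z gives the same grasp; the last joint's range is limited). The gripper opens to 85 mm and grips with 20 to 120 N. Pads are 22 mm wide; open, the fingers measure 114 mm over their backs; the gripper's body (76 mm by 85 mm) begins 54 mm behind the grasp point. The pads swing forward as they close: fully open they stand 13 mm farther back than shut.
Start: joints at [-1.268, 0.468, -0.012, 1.603, 0.006, 1.071, -0.056], TCP at [220.357, 611.515, 231.29] pointing down, gripper open.
Joint ranges: [-2.53, 2.53], [-0.31, 2.02], [-1.57, 1.55], [0.28, 2.44], [-1.29, 4.43], [0.15, 1.84], [-2.92, 2.92]. Speed limits (rad/s): [2.57, 2.57, 3.14, 3.14, 3.14, 3.14, 3.14].

INTERFACE

Orientations are given as a rotation vector (axis times angle).
In Python, from cell import r gives the robot as it stands.
- The arm moves only by the shell command python3 -m jog 'ROWS'. ROWS is JSON, a list of rows, each a list of 5 numbers: the shift along the tool's x, y, z each as a share of 0.25 m, from -1 to 1, then the turn about the tool's z as a share of 0.5 rad, from -1 to 1, then the opening, from -1 (shut) to 1 (fully open), so that 0 is half open. In form: [[x, y, z, yaw, fingers], ...]. A call has 1 to 10 rows; each row is the pose to reach, as a shift and turn from the pose commanded when the call began, along the tool's axes at that moment; what a row does not reach only later rows make up. A row lasts 1/12 s, in which the tool goes at most 41.7 mm and 7.16 degrees, less where a joint would pass 70% of its speed; a pose out of reach is approached as far as the arm can. A call with a number of a shift or a turn outside -1 to 1 is refused whole. A call with a gripper value outside its range is refused whole. The fingers move at their own pace and stop on an object; the grip force is fixed at half the most. Time passes only in rows, so rows that repeat a pose let the fingers close. It gives the time, the measured TCP pose, the force, the opening and the grip force at its end, in the units of the state.
- r.get_obs(): the state, without advancing time (a new reading comes with each control period).
- r.get_image(name): name is "scene" or "top" or "wrist"; returns a dict with "img" (400x640x3 uint8, blue, green, red), "depth" (400x640 float32, mm along the optical axis (not along the pixel's ray), 0 where there is no reading), "fx", "fy", "cx", "cy" (pixels), "k1" (the pictures are not rectified: a ray, as slopes to the right and down, at radius r is drawn at 1 + k1 r^2 times it, then the intrinsics apply), "R" (3x3) and "t" (3): a world point X has camera coordinates R X + t. Camera axes: x right, y down, z forward; pixel columns grow to the right and rows downward; lengths in mm; the calibration is good to about 2 mm. A picture is of the moment at which its call begins.
- r.finish_job(): hands the job in; it is judged then, once.
The state is a dict: "time_s": time; "joint_pos": joint angles; "qd": joint speeds; "joint_efforts": joint torques, N m; "position": TCP position; "orientation": TCP orientation; "wrist_force": force on the tool from outside, world axes, zero at the start; "moment": the same for the moment, N m; "gripper_width": finger opening in mm; "finger_force": force on a finger pad.
Only numpy, scipy, OpenCV 4.12 (cv2) and the standard library are available. Lean on these libraries where they do the work, as an engineer would, in place of code of your own. Each camera call takes 0.05 s, during which the arm holds its last target. There are 200 camera calls.

## Working session

There is one attempt and no reset: what is moved stays moved. The work goes in short steps, Python scripts to look and compute and a shell command to move; the robot and the scene stay as the last step left them, time stands still between calls to the robot, and variables do not carry over. Pictures are saved under pics/ and viewed, at most 13 in all, crops included, and the job is handed in when it is done.

```bash
mkdir -p pics; ls; cat > h.py <<'E'
import numpy as np, cv2
from cell import r
def cast(im,u,v,z):
    "pixel -> world point on plane z"
    K=np.array([[im['fx'],0,im['cx']],[0,im['fy'],im['cy']],[0,0,1.]])
    p=cv2.undistortPoints(np.array([[[u,v]]],float),K,np.array([im['k1'],0,0,0,0.]))[0,0]
    R=np.array(im['R']);t=np.array(im['t']);C=-R.T@t;d=R.T@np.array([p[0],p[1],1])
    return C+d*(z-C[2])/d[2]
def dep(im,u,v):
    K=np.array([[im['fx'],0,im['cx']],[0,im['fy'],im['cy']],[0,0,1.]])
    p=cv2.undistortPoints(np.array([[[u,v]]],float),K,np.array([im['k1'],0,0,0,0.]))[0,0]
    d=float(im['depth'][int(v),int(u)])
    return np.array(im['R']).T@(np.array([p[0],p[1],1])*d-np.array(im['t']))
E
python3 - <<'E'
from h import *
o=r.get_obs();print(o['time_s'],o['position'],o['orientation'])
for n in('top','scene'):
    im=r.get_image(n);cv2.imwrite(f'pics/{n}0.png',im['img']);np.save(f'pics/{n}0.npy',im,allow_pickle=True)
    print(n,im['fx'],im['k1'],-np.array(im['R']).T@np.array(im['t']))
E
```

```text
pics
0.0 [220.21109853 610.96946607 230.33657841] [-5.40600797e-01 -3.09454784e+00  2.75366029e-03]
top 387.6097121024535 -0.09485019405195319 [ 445.87601295   73.26450607 1023.05958049]
scene 459.83234065191834 -0.01575195571349675 [1245.51806728   60.30245108  647.04781638]
```

View pics/top0.png

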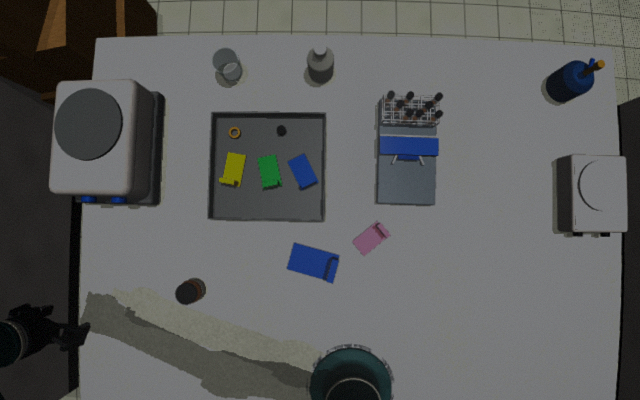

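View pics/scene0.png

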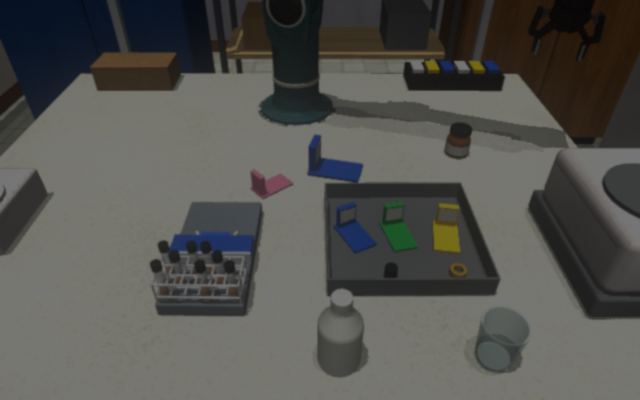

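The top view shows the wanted blue holder in the bin at about (303,171), with its fin on the lower (-x) side. The blue lip is at about (408,147) with the white guides at about row 157. The larger blue holder at (313,262) and the pink one are outside the bin and are decoys. The scene view agrees with this.

```bash
python3 - <<'E'
from h import *
im=np.load('pics/top0.npy',allow_pickle=True).item();g=im['img']
hsv=cv2.cvtColor(g,cv2.COLOR_BGR2HSV)
m=cv2.inRange(hsv,(105,120,60),(130,255,255))
cs,_=cv2.findContours(m,cv2.RETR_EXTERNAL,cv2.CHAIN_APPROX_NONE)
for c in cs:
    if cv2.contourArea(c)<60: continue
    (cx,cy),s,a=cv2.minAreaRect(c)
    if 150<cx<460:
        for z in ((10,) if cx<370 else (51,)):
            w=[cast(im,*p,z)[:2].round(1).tolist() for p in cv2.boxPoints(((cx,cy),s,a))]
            print((cx,cy),s,a,z,w)
print('depth', [dep(im,u,v).round(1) for u,v in((303,165),(300,158),(390,148),(408,148),(430,148),(385,180),(430,180),(385,200),(430,200))])
# ledge/rack outline by gray: height from depth
for name in ('scene',):
    s=np.load('pics/scene0.npy',allow_pickle=True).item()
    print([ (uv,dep(s,*uv).round(1)) for uv in((350,236),(347,216),(210,243),(190,240),(245,241))])
cv2.imwrite('pics/c.png',np.hstack([cv2.resize(g[110:220,210:330],None,fx=4,fy=4),cv2.resize(g[110:220,370:445],None,fx=4,fy=4)]))
o=r.get_obs()
print(cv2.Rodrigues(np.array(o['orientation']))[0].round(3))
E
```

```text
(312.95281982421875, 262.41510009765625) (47.93882751464844, 28.29627227783203) 15.94539737701416 10 [[307.7, 175.2], [378.9, 156.5], [347.3, 35.7], [276.4, 54.6]]
(302.5000305175781, 171.50001525878906) (31.752164840698242, 19.230182647705078) 63.43495178222656 10 [[590.1, 179.9], [613.8, 135.0], [539.2, 96.0], [515.7, 140.7]]
(408.4248962402344, 147.90390014648438) (57.56564712524414, 22.39531707763672) 1.7899105548858643 51 [[597.2, -58.1], [654.6, -59.5], [653.3, -206.7], [595.7, -204.6]]
depth [array([581.6, 136.8,  11.8]), array([600.2, 145.3,  10.2]), array([623.7, -85. ,  51.4]), array([ 624.3, -130.3,   53.7]), array([ 626.1, -187.3,   50.6]), array([544. , -75.9,  31.8]), array([ 546.6, -192.9,   29.3]), array([492.6, -76.3,  32.2]), array([ 494.7, -192. ,   33.1])]
[((350, 236), array([570.4, 126.4,  10.6])), ((347, 216), array([541.2, 120.7,  38.5])), ((210, 243), array([ 633.2, -137.7,   52.3])), ((190, 240), array([ 624. , -176.9,   51. ])), ((245, 241), array([626.6, -74. ,  51. ]))]
[[-0.941  0.339 -0.   ]
 [ 0.339  0.941 -0.002]
 [-0.    -0.002 -1.   ]]
```

View pics/c.png

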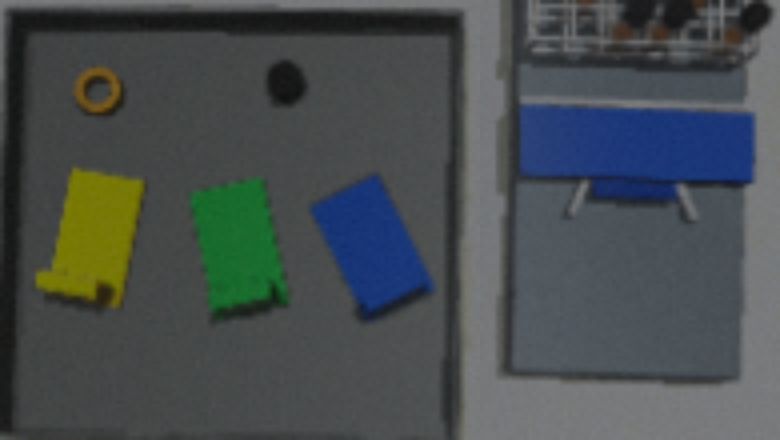

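```bash
python3 -m jog '[[-1,-0.77,0,0,1],[-1,-0.77,0,0,1],[-1,-0.77,0,0,1],[-1,-0.77,0,0,1],[-1,-0.77,0,0,1],[-1,-0.77,0,0,1],[-1,-0.77,0,0,1],[-1,-0.77,0,0,1]]'
python3 -m jog '[[-0.84,-0.65,0,1,1],[-0.84,-0.65,0,1,1],[-0.84,-0.65,0,1,1],[-0.84,-0.65,0,1,1],[-0.84,-0.65,0,1,1],[-0.84,-0.65,0,1,1],[-0.84,-0.65,0,1,1],[-0.84,-0.65,0,1,1]]'
python3 -m jog '[[0,0,0,0.5,1],[0,0,0,0.5,1],[0,0,0,0.5,1],[0,0,0,0.5,1],[0,0,0,0.5,1]]'
cat > w.py <<'E'
import sys
from h import *
im=r.get_image('wrist');n=sys.argv[1]
cv2.imwrite(f'pics/{n}.png',im['img']);np.save(f'pics/{n}.npy',im,allow_pickle=True)
o=r.get_obs();print(o['time_s'],o['position'].round(1) if hasattr(o['position'],'round') else o['position'],o['wrist_force'],o['gripper_width'],o['finger_force'],np.round(o['joint_pos'],2))
print(cv2.Rodrigues(np.array(o['orientation']))[0].round(3))
print('cam',-np.array(im['R']).T@np.array(im['t']))
E
python3 w.py w1
python3 - <<'E'
from h import *
im=np.load('pics/top0.npy',allow_pickle=True).item()
f=lambda cu,cv:(370+cu/4,110+cv/4)
for n,c,z in(('lipL',(520-480,181),51),('lipR',(752-480,182),51),('ledgeL',(512-480,373),30),('ledgeR',(738-480,377),30)):print(n,cast(im,*f(*c),z).round(1))
E
```

```text
time_s: 0.77
position: [392.7, 340.8, 231.1]
orientation: [0.548, 3.093, -0.003]
wrist_force: [1.3, -1.3, 0.1]
gripper_width: 86.0
finger_force: 0.0
time_s: 1.43
position: [534.7, 116.2, 231.2]
orientation: [1.301, 2.858, -0.003]
wrist_force: [-0.4, 0.6, -0.5]
gripper_width: 85.3
finger_force: 0.0
time_s: 1.85
position: [532.3, 122.5, 231.2]
orientation: [-1.63, -2.685, 0.0]
wrist_force: [0.6, -0.1, -0.6]
gripper_width: 85.5
finger_force: 0.0
1.9 [532.4 122.3 231.2] [ 0.91771243 -0.66961103 -0.92916486] 85.1309886335109 0.0 [-0.58  0.3   0.36  1.88 -0.12  0.99  0.31]
[[-0.46   0.888 -0.   ]
 [ 0.888  0.46   0.   ]
 [ 0.    -0.    -1.   ]]
cam [493.69240725 195.53575897 374.17756005]
lipL [604.7 -59.8  51. ]
lipR [ 607.3 -207.6   51. ]
ledgeL [484.1 -58.8  30. ]
ledgeR [ 484.2 -204.6   30. ]
```

View pics/w1.png

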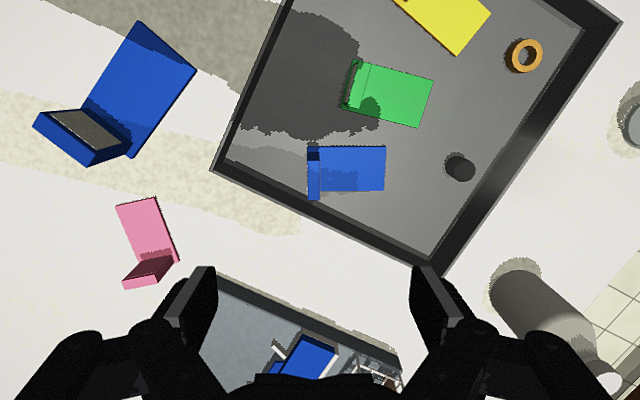

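```bash
python3 - <<'E'
from h import *
im=np.load('pics/w1.npy',allow_pickle=True).item()
a=cast(im,385,146,10);b=cast(im,385,191,10);c=cast(im,321,148,10);d=cast(im,321,192,10)
print(a,b,c,d)
for p in((308,145),(320,146),(308,200),(320,199)):print(p,cast(im,*p,58))
m=(a+b)/2;e=(b-a)[:2];print(np.hypot(*e));print('xang from front edge',np.arctan2(e[1],e[0])+np.pi/2)
s=(a-c)[:2];print('side',np.arctan2(s[1],s[0]))
th=np.arctan2(s[1],s[0]);print('fin',m[:2]-79*np.array([np.cos(th),np.sin(th)]))
cv2.imwrite('pics/c1.png',cv2.resize(im['img'][130:210,295:400],None,fx=7,fy=7,interpolation=cv2.INTER_CUBIC))
E
```

```text
[589.35592118 179.31928156  10.        ] [615.70006262 135.82102214  10.        ] [529.01610478 145.48416217  10.        ] [552.21502867 101.53729156  10.        ]
(308, 145) [512.24459983 148.96822933  58.        ]
(320, 146) [522.65159765 153.31160603  58.        ]
(308, 200) [536.97133826 100.73678074  58.        ]
(320, 199) [546.99027606 107.10371803  58.        ]
50.85383329956373
xang from front edge 0.5445538135243175
side 0.5110536343864966
fin [533.62184853 118.93152603]
```

View pics/c1.png

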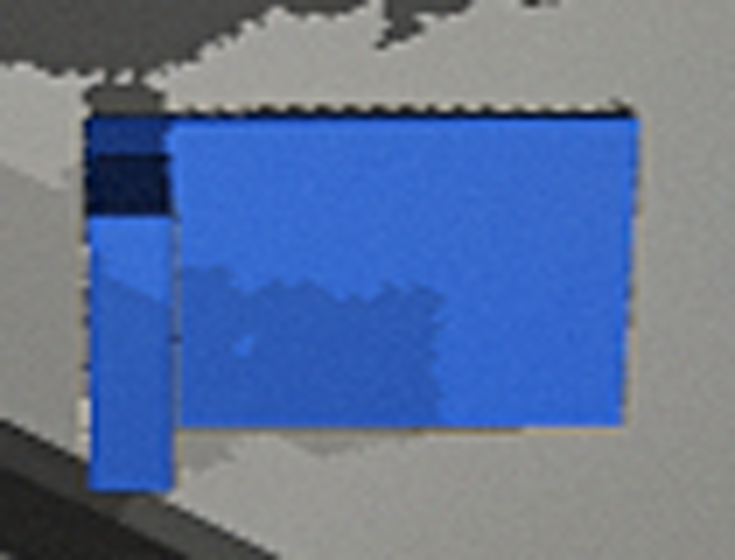

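```bash
python3 - <<'E'
from h import *
im=np.load('pics/w1.npy',allow_pickle=True).item()
f=lambda p,z:cast(im,295+p[0]/7-.43,130+p[1]/7-.43,z)[:2]
q=[f(p,58) for p in((91,215),(172,215),(89,490),(174,490))]
print(np.round(q,1),np.mean(q,0).round(1))
for i,j in((0,2),(1,3)):e=q[j]-q[i];print(np.hypot(*e),np.arctan2(e[1],e[0])+np.pi/2)
g=[f(p,10) for p in((637,115),(623,425),(182,425),(170,118))];print(np.round(g,1))
for i,j in((2,1),(3,0)):e=g[j]-g[i];print(np.arctan2(e[1],e[0]))
e=g[1]-g[0];print(np.arctan2(e[1],e[0])+np.pi/2, np.hypot(*e))
R=cv2.Rodrigues(np.array(r.get_obs()['orientation']))[0];p=r.get_obs()['position']
print('tool shift',R.T@(np.r_[np.mean(q,0),231]-p))
E
```

```text
[[518.5 135.9]
 [528.3 140.9]
 [536.1 100.8]
 [546.8 106.3]] [532.4 121. ]
39.24739157388969 0.46613781451647074
39.246732169703215 0.4912020737402403
[[589.9 179.6]
 [613.8 135.8]
 [550.8 103.1]
 [526.2 145.9]]
0.4788656854532053
0.4861600924474895
0.4998975820818352 49.91694091025966
tool shift [-1.14041931 -0.60311196  0.20654122]
```

```bash
python3 - <<'E'
from h import *
t=np.load('pics/top0.npy',allow_pickle=True).item();w=np.load('pics/w1.npy',allow_pickle=True).item()
print([cast(t,210+u/4,110+v/4,45)[:2].round(1) for u,v in((450,20),(443,430),(15,430))])
im=w['img'];
print([cast(w,u,v,45)[:2].round(1) for u,v in((212,168),(415,268),(240,178),(340,226))])
th=.485;F=np.array([532.4,121]);y=np.array([np.cos(th),np.sin(th)]);x=np.array([-np.sin(th),np.cos(th)])
print([(F-y*d+x*s).round(1) for d in(36,57) for s in(-11,11)])
E
```

```text
[array([707.4,  87.6]), array([444.8,  86.9]), array([438.9, 359.9])]
[array([438.3,  82.6]), array([679.8,  80.9]), array([467.4,  86.1]), array([581.8,  86.7])]
[array([505.7,  94.5]), array([495.4, 113.9]), array([487.1,  84.7]), array([476.8, 104.2])]
```

```bash
python3 -m jog '[[0,0,0.5,0.015,-0.2],[0,0,0.5,0.015,-0.2],[0,0,0.5,0.015,-0.2],[0,0,0.7,0.015,-0.2],[0,0,0.7,0.015,-0.2],[0,0,0.78,0.015,-0.2],[0,0,0.82,0.015,-0.2],[0,0,0.856,0.015,-0.2],[0,0,0.856,0.015,-0.2],[0,0,0.856,0.015,-0.2]]'
python3 -m jog '[[0,0,0,0,-1],[0,0,0,0,-1],[0,0,0,0,-1],[0,0,0,0,-1],[0,0,0,0,-1],[0,0,0,0,-1],[0,0,0,0,-1],[0,0,0,0,-1]]'
```

```text
time_s: 2.73
position: [533.4, 121.8, 18.2]
orientation: [1.646, 2.675, 0.002]
wrist_force: [-0.1, -0.2, -0.3]
gripper_width: 33.8
finger_force: 0.0
time_s: 3.4
position: [533.8, 122.0, 18.7]
orientation: [1.646, 2.674, 0.003]
wrist_force: [-1.2, 0.5, 7.8]
gripper_width: 11.1
finger_force: 59.1
```

```bash
python3 -m jog '[[0,0,-0.1,0,-1],[0,0,-0.3,0,-1],[0,0,-0.52,0,-1],[0,0,-0.52,0,-1],[0,0,-0.52,0,-1],[0,0,-0.52,0,-1],[0,0,-0.52,0,-1]]'
python3 -m jog '[[-0.804,-0.654,0,0.95,-1],[-0.804,-0.654,0,0.95,-1],[-0.804,-0.654,0,0.95,-1],[-0.804,-0.654,0,0.95,-1],[-0.804,-0.654,0,0.95,-1],[-0.804,-0.654,0,0.95,-1],[-0.804,-0.654,0,0.95,-1],[-0.804,-0.654,0,0.95,-1],[-0.804,-0.654,0,0.95,-1],[-0.804,-0.654,0,0.95,-1]]'
python3 w.py w2
```

```text
time_s: 3.98
position: [531.9, 121.6, 146.7]
orientation: [-1.646, -2.675, 0.001]
wrist_force: [0.4, -0.5, -0.6]
gripper_width: 11.3
finger_force: 58.5
time_s: 4.82
position: [477.1, -130.0, 146.3]
orientation: [-2.227, -2.214, 0.001]
wrist_force: [0.5, -0.1, 0.0]
gripper_width: 11.3
finger_force: 58.5
4.8667 [ 477.4 -129.7  146.5] [ 0.07345659 -0.10303715 -0.31979148] 11.80559596135484 58.52579712867737 [-0.24  0.35  0.53  2.08 -0.25  0.78  0.43]
[[ 0.005  1.    -0.002]
 [ 1.    -0.005  0.001]
 [ 0.001 -0.002 -1.   ]]
cam [476.82610238 -47.77632656 289.35144751]
```

View pics/w2.png

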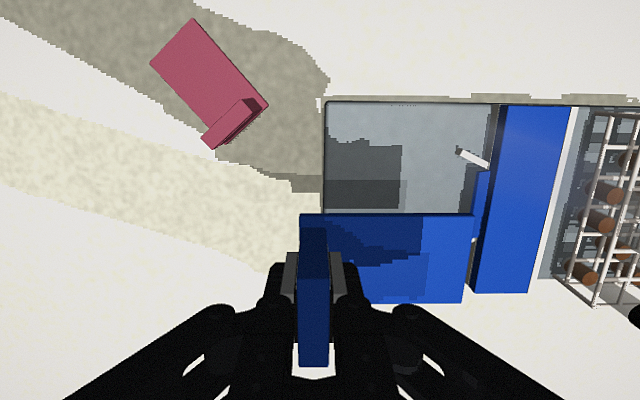

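```bash
python3 - <<'E'
from h import *
w=np.load('pics/w2.npy',allow_pickle=True).item();t=np.load('pics/top0.npy',allow_pickle=True).item()
c=lambda im,u,v,z:cast(im,u,v,z)[:2].round(1)
print('ledge side',[c(w,u,v,30) for u,v in((327,100.5),(495,105.5))],'ledge front',[c(w,325,v,30) for v in(105,205)])
print('lip top front',[c(w,u,v,51) for u,v in((507,107),(472,292))],'back',[c(w,u,v,51) for u,v in((570,108),(528,292))])
print('guide end w',c(w,457,151,39))
f=lambda cu,cv:(370+(cu-480)/4,110+cv/4)
print('guides top',[c(t,*f(*p),39) for p in((570,215),(690,218),(588,182),(677,185))])
print('flare edge',[c(t,*f(*p),45) for p in((590,196),(676,200))])
print('foot z137.8',[c(w,u,v,137.8) for u,v in((474,213),(462,302),(330,214),(335,213))])
print('finT z185.7',[c(w,u,v,185.7) for u,v in((299,366),(329,366))])
# green-free check: ledge left/right edges in top view
print('ledge edges top',[c(t,*f(*p),30) for p in((515,300),(741,300))])
E
```

```text
ledge side [array([486.4, -55.8]), array([612. , -59.6])] ledge front [array([484.9, -59. ]), array([ 485.2, -137.4])]
lip top front [array([609.6, -59.6]), array([ 606.2, -206.8])] back [array([654.4, -60. ]), array([ 653.5, -207.6])]
guide end w [583.6 -92.2]
guides top [array([585.4, -93.7]), array([ 585.1, -170.9]), array([ 606.9, -105.1]), array([ 606.2, -162.5])]
flare edge [array([ 597. , -105.3]), array([ 595.6, -160.4])]
foot z137.8 [array([ 553.6, -104.7]), array([ 554.7, -155. ]), array([ 484.2, -104.7]), array([ 486.6, -104.2])]
finT z185.7 [array([ 470.4, -150. ]), array([ 482.1, -150.1])]
ledge edges top [array([531. , -60.2]), array([ 533.9, -206.4])]
```

```bash
python3 - <<'E'
import cv2,numpy as np
w=cv2.imread('pics/w2.png');t=cv2.imread('pics/top0.png')
a=cv2.resize(w[90:310,290:580],(580,440));b=cv2.resize(t[135:210,372:445],(219,225),interpolation=cv2.INTER_CUBIC)
c=np.zeros((440,800,3),np.uint8);c[:,:580]=a;c[:225,580:799]=b;cv2.imwrite('pics/c2.png',c)
E
```

```text
(no output)
```

View pics/c2.png

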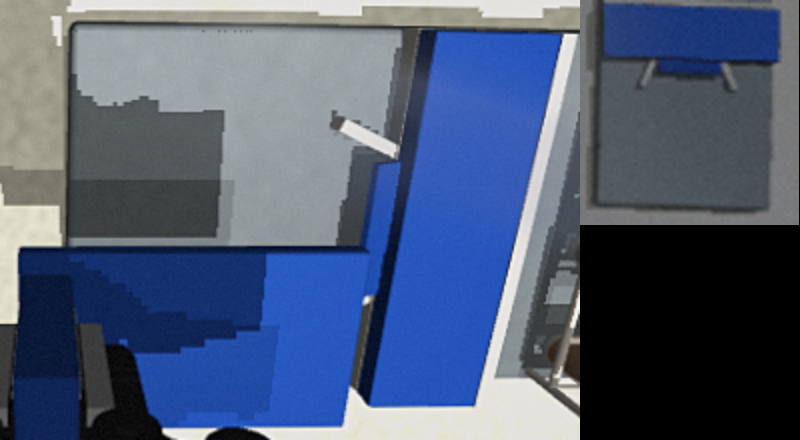

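```bash
python3 -m jog '[[-0.013,0,0.1,0,-1],[-0.013,0,0.2,0,-1],[-0.013,0,0.3,0,-1],[-0.013,0,0.35,0,-1],[-0.013,0,0.38,0,-1],[-0.013,0,0.395,0,-1],[-0.013,0,0.402,0,-1],[-0.013,0,0.402,0,-1],[-0.013,0,0.402,0,-1],[-0.013,0,0.402,0,-1]]'
python3 w.py w3
python3 - <<'E'
from h import *
im=r.get_image('scene');np.save('pics/s3.npy',im,allow_pickle=True)
w=np.load('pics/w3.npy',allow_pickle=True).item()
c=np.zeros((580,640,3),np.uint8);c[:360]=w['img'][40:];a=cv2.resize(im['img'][190:300,150:270],None,fx=2,fy=2);c[360:,:240]=a;cv2.imwrite('pics/c3.png',c)
E
```

```text
time_s: 5.7
position: [478.1, -134.7, 47.6]
orientation: [2.229, 2.212, 0.002]
wrist_force: [-0.1, -0.6, -0.4]
gripper_width: 11.2
finger_force: 58.6
5.75 [ 477.9 -134.8   47.5] [ 0.68025983  0.66819149 -1.34922023] 11.506276258365801 58.59232306480408 [-0.14  0.52  0.42  2.12 -0.39  0.57  0.56]
[[ 0.008  1.     0.002]
 [ 1.    -0.008 -0.   ]
 [-0.     0.002 -1.   ]]
cam [477.33472344 -52.44756398 190.60414706]
```

View pics/c3.png

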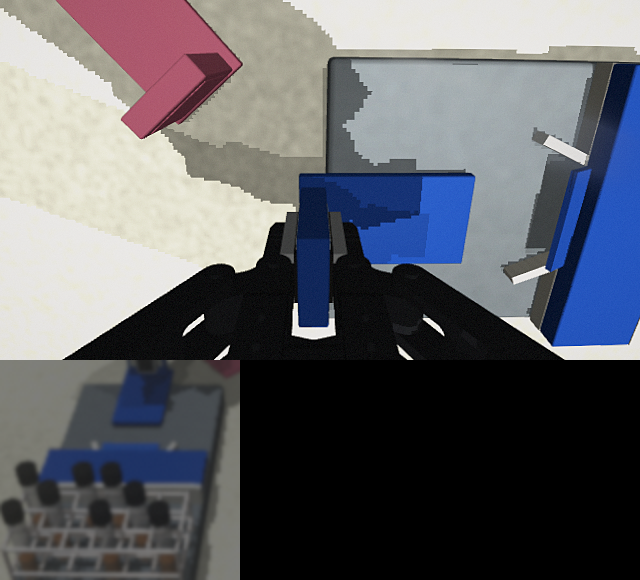

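```bash
python3 - <<'E'
from h import *
w=np.load('pics/w3.npy',allow_pickle=True).item()
cv2.imwrite('pics/c4.png',cv2.resize(w['img'][90:390,440:640],None,fx=2.9,fy=2,interpolation=cv2.INTER_CUBIC))
E
```

```text
(no output)
```

View pics/c4.png

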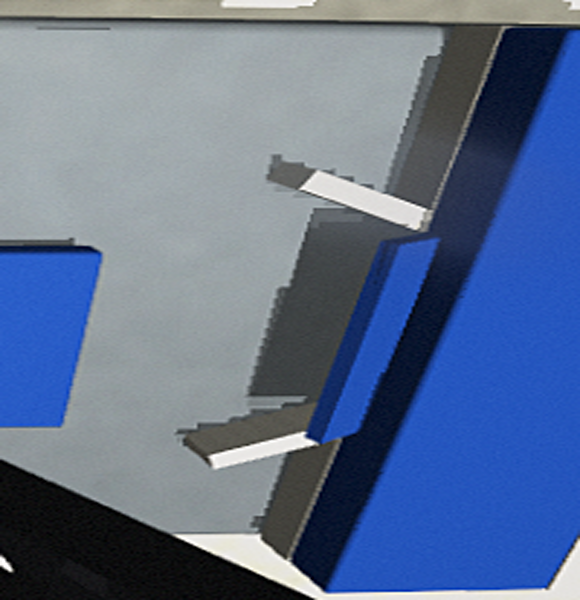

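```bash
python3 - <<'E'
from h import *
w=np.load('pics/w3.npy',allow_pickle=True).item()
f=lambda u,v,z:cast(w,440+u/2.9,90+v/2,z)[:2].round(1)
for n,p in dict(guideL=[(315,170,39),(303,188,39),(428,212,39),(418,230,39)],guideR=[(210,455,39),(212,468,39),(310,433,39)],foot=[(100,252,38.8),(64,426,38.8)],lip=[(570,28,51),(325,590,51)],flare=[(386,240,46),(308,440,46)]).items():print(n,[f(*q) for q in p])
E
```

```text
guideL [array([587.7, -91. ]), array([586.6, -95.4]), array([ 609.4, -101.6]), array([ 608.8, -106.1])]
guideR [array([ 585.1, -170.8]), array([ 586.3, -175.1]), array([ 602.9, -164.1])]
foot [array([ 555.3, -111.4]), array([ 556., -161.])]
lip [array([610.3, -58.1]), array([ 607.9, -207. ])]
flare [array([ 598. , -106.1]), array([ 597.2, -161.1])]
```

```bash
python3 -m jog '[[0.012,0,0.007,0,-1],[0.012,0,0.007,0,-1],[0.012,0,0.007,0,-1],[0.012,0.03,0.007,0,-1],[0.012,0.06,0.007,0,-1],[0.012,0.08,0.007,0,-1],[0.012,0.08,0.007,0,-1],[0.012,0.08,0.007,0,-1]]'
python3 - <<'E'
from h import *
w=r.get_image('wrist');np.save('pics/w4.npy',w,allow_pickle=True)
cv2.imwrite('pics/c5.png',cv2.resize(w['img'][90:390,380:640],None,fx=3,fy=2,interpolation=cv2.INTER_CUBIC))
E
```

```text
time_s: 6.47
position: [497.8, -131.9, 44.9]
orientation: [2.229, 2.213, -0.0]
wrist_force: [0.3, -0.5, -0.5]
gripper_width: 11.5
finger_force: 58.5
```

View pics/c5.png

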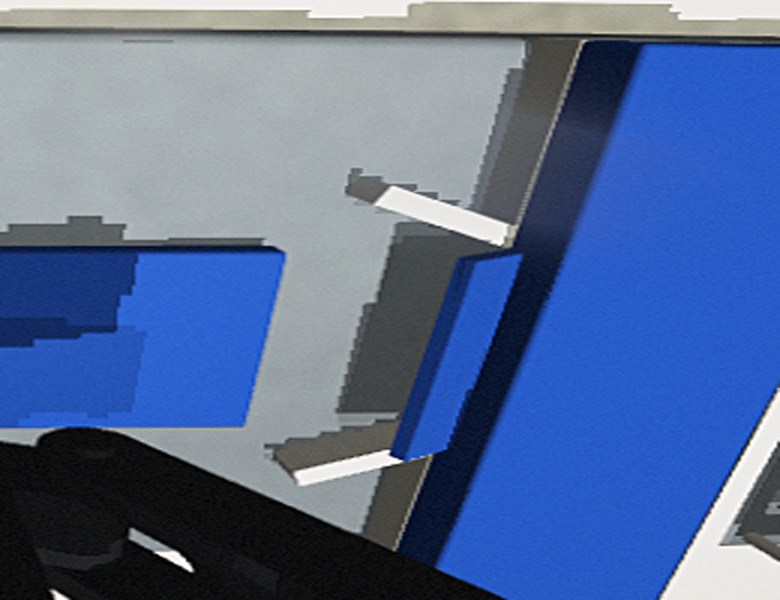

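```bash
python3 - <<'E'
from h import *
w=np.load('pics/w4.npy',allow_pickle=True).item()
f=lambda u,v,z:cast(w,380+u/3,90+v/2,z)[:2].round(1)
for n,p in dict(guideL=[(390,185,39),(376,203,39),(513,228,39),(503,246,39)],guideR=[(292,472,39),(300,485,39),(392,450,39)],foot=[(285,254,36.2),(246,425,36.2)],footback=[(0,250,36.2),(0,427,36.2)],flare=[(464,258,46),(395,456,46)]).items():print(n,[f(*q) for q in p])
E
```

```text
guideL [array([587.7, -91. ]), array([586.3, -95.3]), array([ 609.5, -101.6]), array([ 608.9, -106.2])]
guideR [array([ 584.6, -170.8]), array([ 586.7, -175.1]), array([ 601.5, -164.1])]
foot [array([ 575.2, -109. ]), array([ 575.5, -157.7])]
footback [array([ 528.9, -107.5]), array([ 531.8, -157.7])]
flare [array([ 598.1, -106.4]), array([ 597.5, -160.5])]
```

```bash
python3 -m jog '[[0,0.03,0,0,-1],[0,0.06,0,0,-1],[0,0.09,0,0,-1],[0,0.12,0,0,-1],[0,0.15,0,0,-1],[0,0.18,0,0,-1],[0,0.2,0,0,-1],[0,0.2,0,0,-1],[0,0.2,0,0,-1]]'
python3 w.py w5
```

```text
time_s: 7.27
position: [547.4, -132.3, 44.8]
orientation: [-2.229, -2.213, 0.001]
wrist_force: [0.6, 0.0, -0.6]
gripper_width: 11.0
finger_force: 58.5
7.3167 [ 547.  -132.3   44.9] [-0.67995372  0.28373847  0.23906224] 11.156650203891067 58.494991064071655 [-0.15  0.61  0.42  1.96 -0.4   0.65  0.52]
[[ 0.008  1.    -0.001]
 [ 1.    -0.008  0.   ]
 [ 0.    -0.001 -1.   ]]
cam [546.96789489 -49.98529556 187.86017969]
```

```bash
python3 -m jog '[[0,0.012,0,0,-1],[0,0.024,0,0,-1],[0,0.036,0,0,-1],[0,0.04,0,0,-1],[0,0.04,0,0,-1],[0,0.04,0,0,-1]]'; python3 -m jog '[[0,0.008,0,0,-1],[0,0.008,0,0,-1],[0,0.008,0,0,-1]]'
```

```text
time_s: 7.82
position: [556.1, -132.4, 44.9]
orientation: [-2.229, -2.211, 0.002]
wrist_force: [-5.2, -0.5, 3.2]
gripper_width: 11.3
finger_force: 59.1
time_s: 8.07
position: [557.7, -132.4, 44.9]
orientation: [-2.228, -2.21, 0.003]
wrist_force: [-6.6, 0.7, 4.9]
gripper_width: 11.3
finger_force: 59.4
```

```bash
python3 -m jog '[[0,0.008,0,0,-1],[0,0.008,0,0,-1],[0,0.008,0,0,-1]]'; python3 -m jog '[[0,0.006,0,0,-1],[0,0.006,0,0,-1],[0,0.006,0,0,-1]]'
```

```text
time_s: 8.32
position: [559.2, -132.4, 45.0]
orientation: [-2.228, -2.209, 0.003]
wrist_force: [-8.1, 0.8, 7.1]
gripper_width: 11.1
finger_force: 59.6
time_s: 8.57
position: [560.3, -132.4, 45.0]
orientation: [-2.227, -2.209, 0.004]
wrist_force: [-10.6, 0.9, 7.4]
gripper_width: 11.0
finger_force: 59.9
```

```bash
python3 -m jog '[[0,0.006,0,0,-1],[0,0.006,0,0,-1],[0,0.006,0,0,-1],[0,0.006,0,0,-1],[0,0.006,0,0,-1],[0,0.006,0,0,-1]]'
python3 w.py w6
```

```text
time_s: 9.07
position: [561.2, -132.4, 45.0]
orientation: [-2.227, -2.208, 0.005]
wrist_force: [-11.2, 1.9, 9.3]
gripper_width: 11.0
finger_force: 60.1
9.1167 [ 561.2 -132.4   45. ] [-11.53224244   1.47562221   9.78440967] 11.30818750354926 60.10920524597168 [-0.15  0.63  0.43  1.92 -0.4   0.68  0.51]
[[ 0.009  1.    -0.006]
 [ 1.    -0.009  0.002]
 [ 0.002 -0.006 -1.   ]]
cam [561.72409813 -50.36683673 188.15802189]
```

View pics/w6.png

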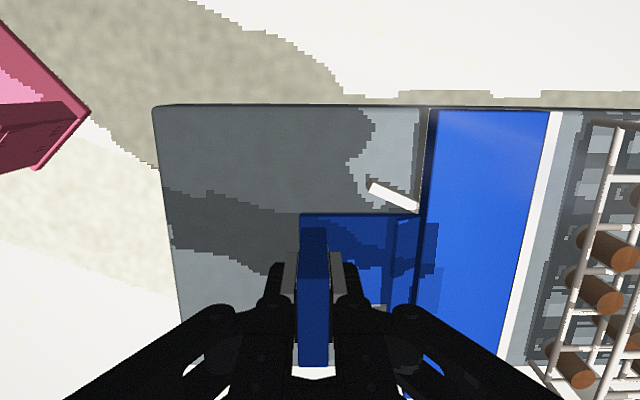

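The tongue is under the lip: the foot enters the slot at about (415,215) and the fin at (313,290) hasn't slipped in the grip. The push force of 11 N is above the 8 N needed at the stop, so it is fully home.

```bash
python3 -c "
from cell import r
print(r.finish_job())"
```

```text
the job is handed in; nothing more can be done
None
```

I handed the job in with the blue holder's tongue under the lip, pushed to the strip's stop with about 11 N and still gripped (about 60 N), at 9.1 s of the 48 s allowed; the hand-in returned no verdict, so I can't confirm it passed.

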